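# Load the comparator rail with measuring posts in rising height

## Task

Set up the comparator rail for the height check: stand the four measuring posts upright in its four round carriers, one in each, in order of height, with the shortest in the carrier next to the red end stop and each following one taller, so that the probe only ever steps up. The post at the very back on the left, beside the tester, is not one of the four. Do not let any post fall over.

Things in the scene. Friction and masses are not known exactly. Their poses are not given: they have to be found in the camera images.
- post_126: Shortest measuring post: all black, 126 mm high. Round base 46 mm across and 12 mm high; above it a plain round black knurled shaft, 22 mm in diameter, up to the top. 0.26 kg. It stands upright; its origin is the centre of its underside, z up.
- post_150: Second shortest measuring post, 150 mm high, the only one with a silver head: round black base 46 mm across and 12 mm high, black shaft 18 mm in diameter up to 104 mm, silver rod 10 mm in diameter, silver round head 24 mm in diameter from 135 to 150 mm; hold it by head or shaft. 0.23 kg. It stands upright; its origin is the centre of its underside, z up.
- post_161: Second tallest measuring post: all black, 161 mm high. Round base 49 mm across and 12 mm high; above it a round knurled shaft, 26 mm in diameter, up to the top. 0.40 kg. It stands upright; its origin is the centre of its underside, z up.
- post_176: Tallest measuring post: all black, 176 mm high. Round base 46 mm across and 12 mm high; above it a round knurled shaft, 24 mm in diameter, up to the top. 0.38 kg. It stands upright; its origin is the centre of its underside, z up.
- carrier_a: One of four alike round aluminium cups in a row on the low bar (names tell nothing of their order). 76 mm across outside; flat round recess 64 mm across, its blue felt floor 20 mm and its rim 25 mm above the bench; a post's base has 7 to 9 mm play all round. Origin on the cup's axis at bench height; y along the bar, x across it. Neighbours are 82 to 98 mm apart, centre to centre. Fixed.
- carrier_b: One of four alike round aluminium cups in a row on the low bar (names tell nothing of their order). 76 mm across outside; flat round recess 64 mm across, its blue felt floor 20 mm and its rim 25 mm above the bench; a post's base has 7 to 9 mm play all round. Origin on the cup's axis at bench height; y along the bar, x across it. Neighbours are 82 to 98 mm apart, centre to centre. Fixed.
- carrier_c: One of four alike round aluminium cups in a row on the low bar (names tell nothing of their order). 76 mm across outside; flat round recess 64 mm across, its blue felt floor 20 mm and its rim 25 mm above the bench; a post's base has 7 to 9 mm play all round. Origin on the cup's axis at bench height; y along the bar, x across it. Neighbours are 82 to 98 mm apart, centre to centre. Fixed.
- carrier_d: One of four alike round aluminium cups in a row on the low bar (names tell nothing of their order). 76 mm across outside; flat round recess 64 mm across, its blue felt floor 20 mm and its rim 25 mm above the bench; a post's base has 7 to 9 mm play all round. Origin on the cup's axis at bench height; y along the bar, x across it. Neighbours are 82 to 98 mm apart, centre to centre. Fixed.
- datum_stop: Red block, 26 mm along the bar, 56 mm across it, 38 mm high, on one end of the low aluminium bar (470 x 40 mm, 14 mm high) that carries the cups; at either end from start to start. A lower black block is on the other end. The nearest cup is about 70 mm off, centre to centre. Origin at its centre at bench height; y along the bar, x across it. Fixed.

How it is judged:
By the outcome, as a careful person would: the job done as asked, in the order asked, and still so for the second after the job is handed in, with the robot touching nothing.
It also fails if it takes over 115 s, if anything falls off the work surface, if the arm or the gripper's body presses on something with over 40 N, if the wrist force passes 120 N, or if a joint passes its speed limit or range.

## Robot

A 6-joint arm with a two-finger parallel gripper is mounted at the origin on a cart in front of the work surface, level with it; the furniture and walls round the work are solid. World frame = base frame: x ahead of the robot, y to its left, z up, the work surface at z = 0. Lengths are in m, angles in rad, forces in N, time in s.
With the tool pointing down it reaches from about 0.3 to 0.825 m from the base axis. Payload 5.4 kg.
Tool frame: the origin (TCP) lies on the centre line of the jaws, within the pads' length; the fingertips stand 22 mm ahead of it and the grasp point (between the pads) lies 3 mm ahead of it; z points along the fingers, y is the line along which they close (so a half turn about z gives the same grasp; the last joint's range is limited). The gripper opens to 92 mm and grips with 3 to 60 N. Pads are 20 mm wide; open, the fingers measure 128 mm over their backs; the gripper's body (75 mm by 189 mm) begins 69 mm behind the grasp point.
Start: joints at [0.906, 0.158, 1.597, -0, 1.386, -0.21], TCP at [0.253, 0.517, 0.237] pointing down, gripper open.
Joint ranges: [-2.91, 2.91], [-0.94, 2.29], [0.18, 2.7], [-1.29, 4.43], [0.17, 2.64], [-3, 3]. Speed limits (rad/s): [2.57, 2.57, 3.14, 3.14, 3.14, 3.14].

## Interface

Orientations are given as a rotation vector (axis times angle).
In Python, from workcell import * gives the robot as it stands. Calls block until the motion is done:
- goto(position, orientation): joint-space move of the TCP to a pose.
- line_to(position, rot=None, max_speed=0.15): straight line of the TCP; rot=None keeps the orientation; max_speed is the mean speed in m/s.
- set_joints(angles): joint-space move.
- set_gripper(opening, newtons=None): opening from 0.0 (shut) to 1.0 (fully open); newtons is the grip in N (None keeps the last); returns when the fingers have stopped.
- hold(seconds).
- inverse_kinematics(position, orientation): joint angles nearest the present ones, or None.
- read_camera(name): name is "side" or "top" or "wrist"; returns a dict with "pixels" (384x512x3 uint8, blue, green, red), "fx", "fy", "cx", "cy" (pixels), "R" (3x3) and "t" (3): a world point X has camera coordinates R X + t. Camera axes: x right, y down, z forward; pixel columns grow to the right and rows downward; lengths in m; the calibration is good to about 2 mm. A picture is of the moment at which its call begins. There is no depth.
A pose or a line that the arm cannot do raises MotionError and nothing moves.
- job_done(): hands the job in; it is judged then, once.
Trained networks look in a picture, given as the dict that the camera call returned (one of the last four; its "shot" number tells which), for a name from the list of things; names that differ only in an ending like _2 or _b are one class to them, and where a whole thing is asked for, a point or a joint stands for the part that bears it (a point fixed in the world has none). Each returns a list of dicts, best first, with "p" (0 to 1); they miss things now and then, are a little off and sometimes report something else, mostly with a low value. They report only what shows in the picture. A call takes as long as a camera call.
- cut_out(query, picture): "region" (384x512 bool, what is visible of it).
- place_of(query, picture): "location" ([x, y, z] in m, in the coordinates of the camera as it stood for that picture, good to about 4 mm: a listed point, or the origin of a listed thing).
Readings, each from a call of its own:
- current_clock(): time.
- current_joints(): joint angles.
- current_joint_vel(): joint speeds.
- current_effort(): joint torques, N m.
- current_ee_pos(): TCP position.
- current_tool_rot(): TCP orientation.
- current_contact_force(): force on the tool from outside, world axes, zero at the start.
- current_ft_torque(): the same for the moment, N m.
- current_opening(): opening from 0.0 (shut) to 1.0 (fully open).
- current_grip_force(): force on a finger pad.
Only numpy, scipy, OpenCV 4.12 (cv2) and the standard library are available. Lean on these libraries where they do the work, as an engineer would, in place of code of your own. Each camera call takes 0.05 s, during which the arm holds its last target. There are 200 camera calls.

## Working session

There is one attempt and no reset: what is moved stays moved. The work goes in short steps, each a Python script; the robot and the scene stay as the last script left them, time stands still between calls to the robot, and variables do not carry over. Pictures are saved under pics/ and viewed, at most 14 in all, crops included, and the job is handed in when it is done.

```bash
ls; mkdir -p pics
cat > h.py <<'E'
from workcell import *
import numpy as np, cv2
def world(p,pic): return np.array(pic["R"]).T@(np.array(p)-np.array(pic["t"]))
def shot(cam,name):
    p=read_camera(cam); cv2.imwrite(f"pics/{name}.png",np.array(p["pixels"])); return p
E
python3 - <<'E'
from h import *
for cam in ["top","side"]:
    p=shot(cam,cam+"0")
    print(cam,"cam at",world([0,0,0],p).round(3))
    for q in ["post_126","post_150","post_161","post_176","carrier_a","datum_stop"]:
        print(q,[(round(d["p"],2),world(d["location"],p).round(3).tolist()) for d in place_of(q,p)])
print(current_clock(),current_tool_rot())
E
```

```text
pics
workcell.py
top cam at [0.499 0.01  1.152]
post_126 [(0.87, [0.488, -0.274, 0.002]), (0.75, [0.586, -0.319, -0.0]), (0.65, [0.451, 0.06, 0.002]), (0.56, [0.469, -0.097, -0.003])]
post_150 [(0.87, [0.488, -0.274, 0.002]), (0.75, [0.586, -0.319, -0.0]), (0.65, [0.451, 0.06, 0.002]), (0.56, [0.469, -0.097, -0.003])]
post_161 [(0.87, [0.488, -0.274, 0.002]), (0.75, [0.586, -0.319, -0.0]), (0.65, [0.451, 0.06, 0.002]), (0.56, [0.469, -0.097, -0.003])]
post_176 [(0.87, [0.488, -0.274, 0.002]), (0.75, [0.586, -0.319, -0.0]), (0.65, [0.451, 0.06, 0.002]), (0.56, [0.469, -0.097, -0.003])]
carrier_a [(0.91, [0.617, 0.097, -0.006]), (0.88, [0.601, -0.078, -0.001]), (0.76, [0.614, 0.019, 0.003]), (0.61, [0.627, 0.194, 0.001])]
datum_stop [(0.49, [0.596, -0.144, 0.002])]
side cam at [1.001 0.449 0.878]
post_126 [(0.95, [0.583, -0.311, -0.0]), (0.93, [0.468, -0.092, -0.0]), (0.91, [0.446, 0.056, 0.002]), (0.64, [0.486, -0.277, 0.002]), (0.59, [0.614, 0.102, 0.003])]
post_150 [(0.95, [0.583, -0.311, -0.0]), (0.93, [0.468, -0.092, -0.0]), (0.91, [0.446, 0.056, 0.002]), (0.64, [0.486, -0.277, 0.002]), (0.59, [0.614, 0.102, 0.003])]
post_161 [(0.95, [0.583, -0.311, -0.0]), (0.93, [0.468, -0.092, -0.0]), (0.91, [0.446, 0.056, 0.002]), (0.64, [0.486, -0.277, 0.002]), (0.59, [0.614, 0.102, 0.003])]
post_176 [(0.95, [0.583, -0.311, -0.0]), (0.93, [0.468, -0.092, -0.0]), (0.91, [0.446, 0.056, 0.002]), (0.64, [0.486, -0.277, 0.002]), (0.59, [0.614, 0.102, 0.003])]
carrier_a [(0.89, [0.601, -0.077, 0.002]), (0.79, [0.606, 0.019, -0.002]), (0.72, [0.619, 0.196, 0.001]), (0.56, [0.611, 0.099, 0.005])]
datum_stop [(0.55, [0.593, -0.146, 0.001])]
0.7 [7.08230990e-01 3.06067342e+00 1.26252361e-05]
```

View pics/top0.png

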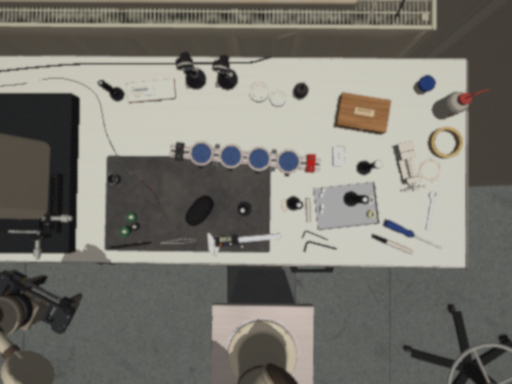

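View pics/side0.png

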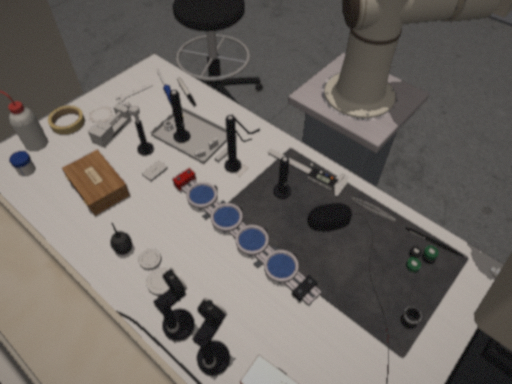

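Run:
```python
import cv2
s=cv2.imread("pics/side0.png");t=cv2.imread("pics/top0.png")
cv2.imwrite("pics/sc.png",cv2.resize(s[65:215,115:315],None,fx=4,fy=4,interpolation=cv2.INTER_CUBIC))
cv2.imwrite("pics/tc.png",cv2.resize(t[125:255,225:425],None,fx=4,fy=4,interpolation=cv2.INTER_CUBIC))
```

```text
(no output)
```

View pics/sc.png

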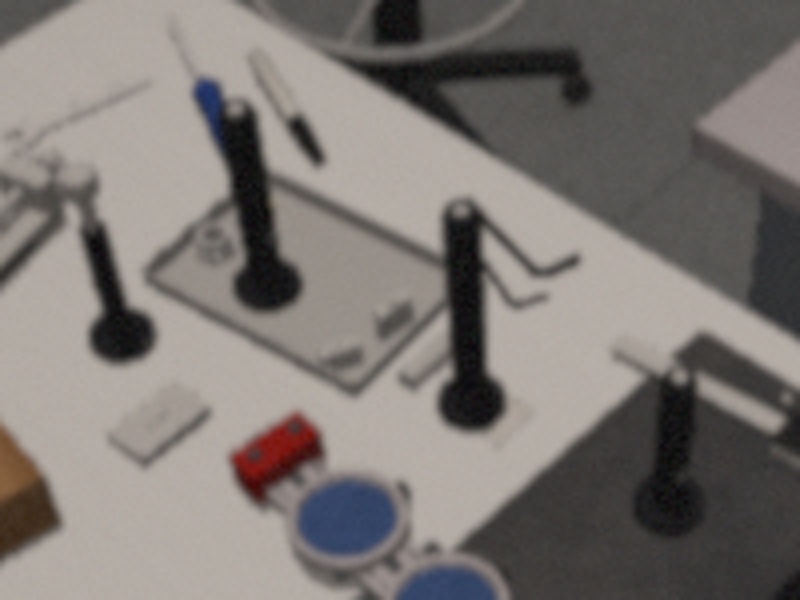

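View pics/tc.png

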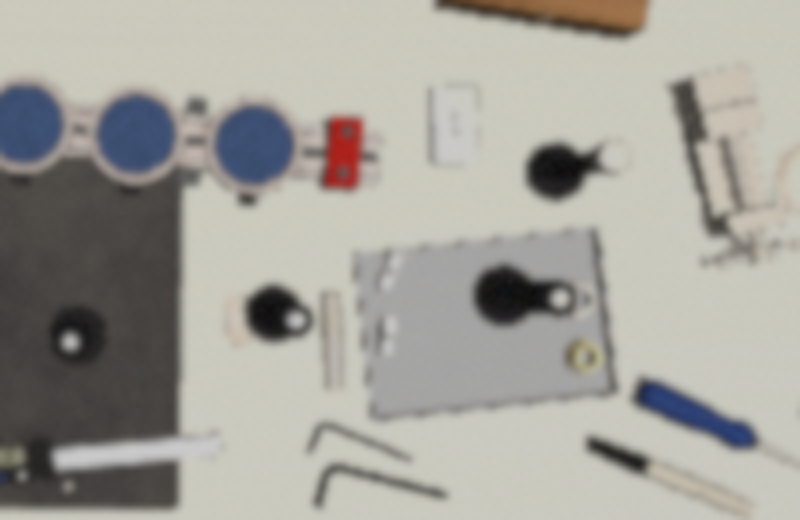

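Run:
```python
from h import *
pt,ps=read_camera("top"),read_camera("side")
P=lambda p: np.array([[p["fx"],0,p["cx"]],[0,p["fy"],p["cy"]],[0,0,1]])@np.c_[p["R"],p["t"]]
T=dict(A=((242.5,210.5),(285,158.8)),B=((298.75,205),(230.5,117)),C=((365,199.5),(174.5,91.2)),D=((378.25,163.75),(135,110)))
for k,(a,b) in T.items():
    X=cv2.triangulatePoints(P(pt),P(ps),np.array(a,float),np.array(b,float)).ravel(); print(k,(X[:3]/X[3]).round(4))
    # base-only diff: heights from side alone given xy
def proj(p,X):
    x=P(p)@np.r_[X,1]; return (x[:2]/x[2]).round(1)
for n,xy in dict(A=(.449,.058),B=(.469,-.095),C=(.487,-.275)).items():
    for h in (.126,.161,.176): print(n,h,proj(pt,[*xy,h]),proj(ps,[*xy,h]))
print([(round(d["p"],2),world(d["location"],pt).round(3).tolist()) for d in place_of("carrier_a",pt)])
```

```text
A [0.4507 0.0604 0.1289]
B [ 0.4694 -0.0912  0.1786]
C [ 0.4854 -0.2692  0.1677]
D [ 0.5832 -0.3111  0.1467]
A 0.126 [242.7 211.6] [283.9 158.7]
A 0.161 [242.1 212.2] [284.7 148.3]
A 0.176 [241.9 212.5] [285.1 143.7]
B 0.126 [297.6 205.1] [229.7 132.3]
B 0.161 [298.9 205.5] [229.1 121.7]
B 0.176 [299.5 205.7] [228.8 117. ]
C 0.126 [362.2 199.3] [174.2 103.3]
C 0.161 [365.8 199.5] [172.2  92.6]
C 0.176 [367.4 199.6] [171.3  87.8]
[(0.85, [0.627, 0.192, 0.002]), (0.81, [0.612, 0.019, 0.001]), (0.7, [0.616, 0.1, -0.004]), (0.67, [0.6, -0.078, 0.002])]
```

Run:
```python
from h import *
for cam in("top","side"):
    p=read_camera(cam); img=np.array(p["pixels"])
    for h in [None]:
        hsv=cv2.cvtColor(img,cv2.COLOR_BGR2HSV)
        m=cv2.inRange(hsv,(105,80,60),(125,255,255))
        n,l,s,c=cv2.connectedComponentsWithStats(m)
        for i in range(1,n):
            if s[i,4]>200:
                u,v=c[i]; d=np.array(p["R"]).T@np.array([(u-p["cx"])/p["fx"],(v-p["cy"])/p["fy"],1]); o=world([0,0,0],p)
                print(cam,c[i].round(1),s[i,4],(o+d*(.02-o[2])/d[2]).round(4))
acc={}
for cam in("top","side"):
  for k in range(3):
    p=read_camera(cam)
    for d in place_of("post_176",p):
        X=world(d["location"],p)
        acc.setdefault((cam,round(X[1]*10)),[]).append(X)
for k,v in acc.items(): print(k,len(v),np.mean(v,0).round(4),np.std(v,0).round(4))
for r in (1,-1):
    rot=np.pi/2**.5*np.array([1,r,0])
    for q in([.45,.058,.1],[.469,-.094,.145],[.486,-.273,.14],[.584,-.313,.14],[.6,-.078,.2],[.625,.194,.25],[.52,-.05,.5]):
        print(r,q,None if (j:=inverse_kinematics(q,rot)) is None else np.round(j,2))
```

```text
top [200.9 152.8] 241 [0.6245 0.1951 0.02  ]
top [230.6 155.6] 245 [0.6167 0.1027 0.02  ]
top [258.6 158.1] 241 [0.6098 0.0158 0.02  ]
top [288.1 161. ] 241 [ 0.6018 -0.0754  0.02  ]
side [201.3 194.1] 313 [ 0.5975 -0.0769  0.02  ]
side [226.1 216.2] 363 [0.605  0.0149 0.02  ]
side [251.5 239.2] 415 [0.6126 0.1024 0.02  ]
side [280.8 265.3] 471 [0.6202 0.1951 0.02  ]
('top', -3) 6 [ 0.5374 -0.2952  0.0006] [0.0478 0.0197 0.0042]
('top', 1) 2 [0.4541 0.0602 0.0023] [0.0004 0.0006 0.0001]
('top', -1) 3 [ 0.4678 -0.0961 -0.0029] [0.0009 0.0009 0.0015]
('top', 0) 1 [0.6102 0.0223 0.0023] [0. 0. 0.]
('side', 1) 3 [0.4469 0.0583 0.0023] [0.0017 0.0005 0.0011]
('side', -3) 6 [ 0.5348 -0.2927  0.0024] [0.0494 0.0191 0.0014]
('side', -1) 3 [ 0.4666 -0.094  -0.0005] [0.0011 0.0008 0.0011]
1 [0.45, 0.058, 0.1] [-0.14  0.    2.05 -0.    1.09 -0.14]
1 [0.469, -0.094, 0.145] [-0.45 -0.    1.96 -0.    1.19 -0.45]
1 [0.486, -0.273, 0.14] [-0.73  0.21  1.74 -0.    1.19 -0.73]
1 [0.584, -0.313, 0.14] [-0.67  0.46  1.42 -0.    1.26 -0.67]
1 [0.6, -0.078, 0.2] [-0.33  0.26  1.55 -0.    1.33 -0.33]
1 [0.625, 0.194, 0.25] [ 0.12  0.35  1.34 -0.    1.45  0.12]
1 [0.52, -0.05, 0.5] [-0.33  0.    1.25 -0.    1.89 -0.33]
-1 [0.45, 0.058, 0.1] None
-1 [0.469, -0.094, 0.145] [-0.45 -0.    1.96 -0.    1.19  2.69]
-1 [0.486, -0.273, 0.14] [-0.73  0.21  1.74 -0.    1.19  2.41]
-1 [0.584, -0.313, 0.14] [-0.67  0.46  1.42 -0.    1.26  2.47]
-1 [0.6, -0.078, 0.2] [-0.33  0.26  1.55 -0.    1.33  2.81]
-1 [0.625, 0.194, 0.25] None
-1 [0.52, -0.05, 0.5] [-0.33  0.    1.25 -0.    1.89  2.81]
```

```bash
cat >> h.py <<'E'
ROT=np.pi/2**.5*np.array([1,1,0])
def posts(cam="wrist",name=None):
    p=shot(cam,name) if name else read_camera(cam)
    return [(round(d["p"],2),world(d["location"],p).round(4).tolist()) for d in place_of("post_176",p)]
def pick(xy,zg,lift,N=30):
    """zg = height of grasp point; TCP is 3 mm above it"""
    line_to([*xy,zg+.003],max_speed=.12)
    set_gripper(.0,N); w=current_opening()*92
    print("width mm",round(w,1),"grip",current_grip_force())
    line_to([*xy,zg+.003+lift],max_speed=.1)
    print("lifted, width",round(current_opening()*92,1),"F",np.round(current_contact_force(),2))
def place(xy,zg,op=.7):
    """xy carrier axis; zg = grasp point height on the post"""
    z=current_ee_pos()[2]
    line_to([*xy,z],max_speed=.15); hold(.2)
    f0=current_contact_force()[2]
    zt=.02+zg+.003
    line_to([*xy,zt+.006],max_speed=.08)
    k=.006
    while k>-.006 and current_contact_force()[2]-f0<2.5:
        k-=.001; line_to([*xy,zt+k],max_speed=.03)
    print("placed k",round(k,4),"dF",round(current_contact_force()[2]-f0,2))
    set_gripper(op); hold(.2)
    line_to([*xy,zt+.1],max_speed=.15)
E
python3 - <<'E'
from h import *
p0=current_ee_pos(); line_to([p0[0],p0[1],.36],max_speed=.2)
goto([.469,-.094,.33],ROT)
print(current_ee_pos(),posts("wrist","w1"),current_clock())
E
```

```text
[ 0.4691849  -0.09339442  0.33006837] [(0.77, [0.4726, -0.095, -0.0015]), (0.7, [0.4874, -0.2715, 0.0031]), (0.67, [0.5891, -0.3134, 0.0021]), (0.64, [0.4516, 0.0586, 0.0013]), (0.33, [0.6152, 0.017, -0.0027])] 4.725
```

View pics/w1.png

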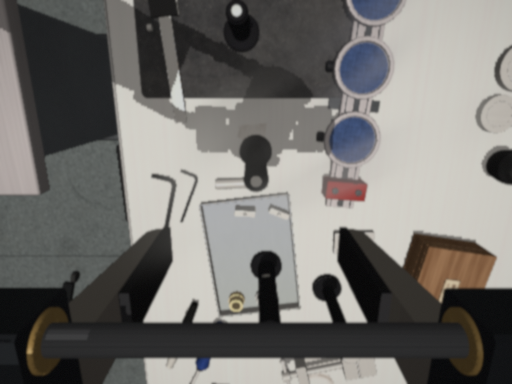

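The view shows post B (base at 257,150), post C on the tray (265,265), post D (327,287), post A (238,30), the cups and the red stop (345,190). All of them match the estimates. Next I pick B, which I expect to be post_176 with a 24 mm shaft.

Run:
```python
from h import *
pick([.470,-.0942],.140,.07)
p=shot("side","s1"); print(current_clock())
```

```text
width mm 23.5 grip 29.998769592493773
lifted, width 23.7 F [-0.1   0.55 -4.05]
8.375
```

View pics/s1.png

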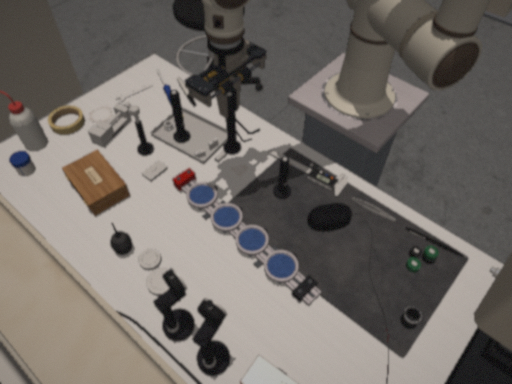

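B is held upright with its base at (232,146). The 23.6 mm width agrees with post_176, so I place it in the carrier farthest from the red stop. C should then measure 26 mm.

Run:
```python
from h import *
place([.6225,.1951],.140)
line_to([.56,-.1,.30],max_speed=.25)
line_to([.4865,-.2725,.30],max_speed=.25)
print(posts("wrist")); print(posts("side","s2"),current_clock())
```

```text
placed k -0.001 dF 6.44
[(0.73, [0.5859, -0.3121, 0.0004]), (0.63, [0.4913, -0.2725, 0.0035])]
[(0.77, [0.4871, -0.2733, -0.0035]), (0.74, [0.6207, 0.1948, 0.0181]), (0.63, [0.5848, -0.3127, 0.0013]), (0.56, [0.4449, 0.0553, 0.0029])] 17.575
```

View pics/s2.png

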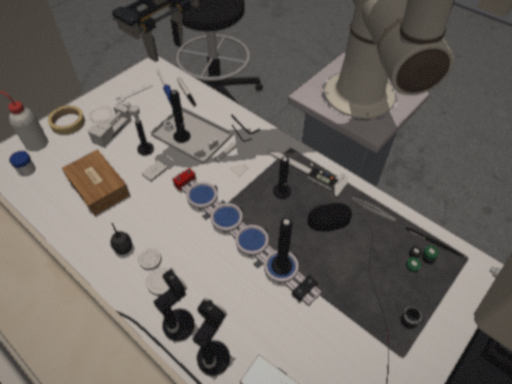

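B stands centred and upright in the fourth cup, with its base at (282,265). Next is C into the third cup. The script aborts before placing if the width isn't about 26 mm.

Run:
```python
from h import *
pick([.487,-.2727],.130,.075)
w=current_opening()*92
assert w>24.8, w
place([.6147,.1026],.130-.004)
line_to([.60,-.1,.30],max_speed=.25)
line_to([.585,-.3127,.30],max_speed=.25)
print(posts("wrist","w2")); print(posts("side","s3"),current_clock())
```

```text
width mm 25.1 grip 30.000075421412475
lifted, width 25.8 F [-0.93  0.35 -3.69]
placed k 0.001 dF 8.97
[]
[(0.9, [0.6142, 0.0992, 0.0187]), (0.65, [0.4442, 0.0571, 0.0044]), (0.63, [0.586, -0.3155, 0.0003]), (0.44, [0.6159, 0.0993, 0.005])] 29.6417
```

Run:
```python
from h import *
pick([.585,-.3133],.142,.075)
w=current_opening()*92
assert 20<w<27, w
place([.6075,.0153],.142)
line_to([.5,.0,.30],max_speed=.25)
line_to([.45,.0587,.25],max_speed=.25)
print(posts("wrist","w3")); print(posts("side","s4"),current_clock())
```

```text
width mm 21.5 grip 30.00014434925106
lifted, width 21.4 F [-0.43 -0.43 -3.1 ]
placed k -0.001 dF 5.64
[(0.96, [0.6084, 0.018, 0.0226]), (0.76, [0.6145, 0.1058, 0.021]), (0.71, [0.6286, 0.194, 0.0213]), (0.67, [0.4524, 0.0606, 0.0022])]
[(0.96, [0.6112, 0.0985, 0.0173]), (0.87, [0.6108, 0.0139, 0.0179]), (0.71, [0.4482, 0.0574, 0.003]), (0.63, [0.6217, 0.1932, 0.0185])] 40.8667
```

View pics/s4.png

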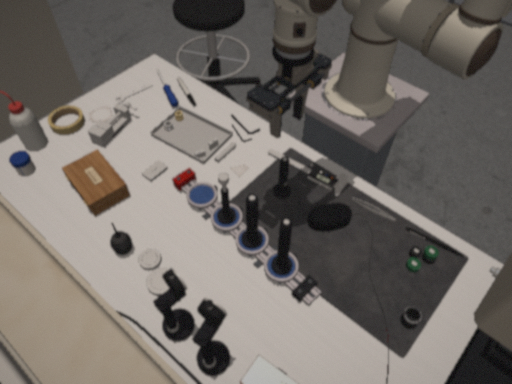

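Three posts stand upright: silver-headed D at (228,215), C at (252,240) and B at (282,265). Last is A into the cup by the red stop.

Run:
```python
from h import *
pick([.45,.059],.100,.07)
w=current_opening()*92
assert 18<w<25, w
place([.600,-.076],.100)
line_to([.45,-.15,.32],max_speed=.2)
line_to([.35,-.2,.34],max_speed=.2)
print(posts("top","t5")); print(posts("side","s5"),current_clock())
for n,r in(("t5",(slice(125,215),slice(165,335))),("s5",(slice(130,310),slice(150,350)))):
    cv2.imwrite(f"pics/{n}c.png",cv2.resize(cv2.imread(f"pics/{n}.png")[r],None,fx=3,fy=3,interpolation=cv2.INTER_CUBIC))
```

```text
width mm 21.3 grip 29.966524901246885
lifted, width 21.3 F [-0.53  0.11 -2.2 ]
placed k -0.003 dF 3.03
[(0.79, [0.6221, 0.1917, 0.0172]), (0.75, [0.6014, -0.0743, 0.0194]), (0.69, [0.6063, 0.0122, 0.0184]), (0.68, [0.6165, 0.1, 0.0208]), (0.57, [0.6111, 0.0246, 0.0014])]
[(0.8, [0.594, -0.0783, 0.0209]), (0.74, [0.6145, 0.0992, 0.0157]), (0.7, [0.6198, 0.1937, 0.0197])] 52.275
```

View pics/s5c.png

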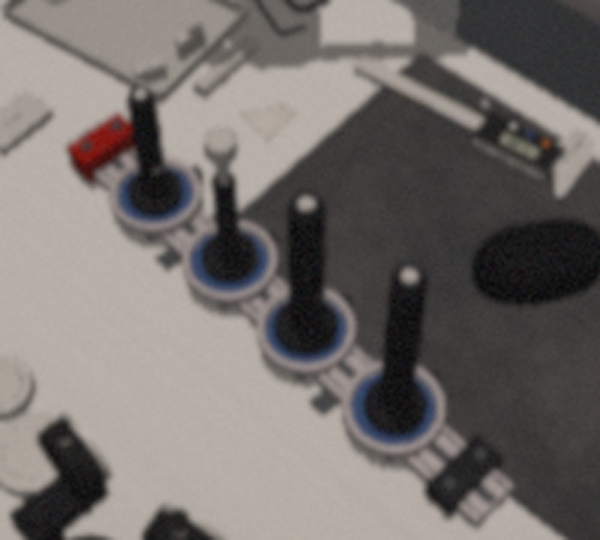

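View pics/t5c.png

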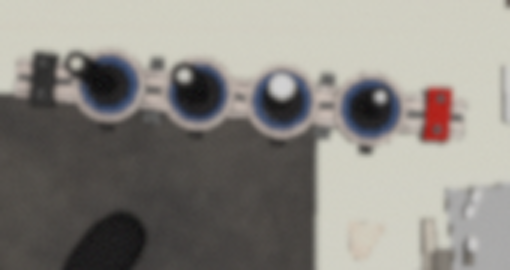

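Both views show all four posts upright, with blue felt showing around each base. They rise from the red stop at (437,115) in the top crop, so I hand in.

```bash
python3 -c "
from workcell import *
print(job_done())"
```

```text
the job is handed in; nothing more can be done
None
```

All four posts stand upright in their carriers, in order 126, 150, 161 and 176 mm starting from the red end stop; none fell, and I handed the job in at about 52 s on the robot's clock.

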